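Push the copper bar home in the end-drilling jig and wind the wing screw tight

ROBOT

A 7-joint arm with a two-finger parallel gripper is mounted at the origin on the work surface. World frame = base frame: x ahead of the robot, y to its left, z up, the work surface at z = 0. Lengths are in m, angles in rad, forces in N, time in s.
With the tool pointing down it reaches from about 0.425 to 0.875 m from the base axis. Payload 9.9 kg.
Tool frame: the origin (TCP) lies between the finger pads; the fingertips stand 17 mm ahead of it and the grasp point (between the pads) lies 2 mm behind it; z points along the fingers, y is the direction in which the jaws open and shut (so a half turn about z gives the same grasp; the last joint's range is limited). The gripper opens to 85 mm and grips with 20 to 120 N. Pads are 22 mm wide; open, the fingers measure 114 mm over their backs; the gripper's body (76 mm by 85 mm) begins 54 mm behind the grasp point. The pads swing forward as they close: fully open they stand 13 mm farther back than shut.
Start: joints at [-1.366, 0.576, 0.025, 1.437, -0.015, 1.129, -0.057], TCP at [0.192, 0.647, 0.248] pointing down, gripper open.
Joint ranges: [-2.76, 2.76], [-0.34, 2.15], [-1.52, 1.57], [0.19, 2.46], [-1.09, 4.23], [0.17, 1.99], [-2.82, 2.82]. Speed limits (rad/s): [2.22, 2.22, 3.01, 3.01, 3.14, 3.14, 3.14].

INTERFACE

Orientations are given as a unit quaternion [x, y, z, w].
In Python, from workcell import r gives the robot as it stands.
- The arm moves only by the tool play_rows, never from a script. Its argument "series" is a list of rows, each a list of 7 numbers: the shift along the tool's x, y, z in units of 40 mm (1.0 is 40 mm), then the turn, a rotation vector about the tool's x, y, z in units of 6 degrees (1.0 is 6 degrees), then the closure, from -1 (fully open) to 1 (shut). A call has 1 to 8 rows; each row shifts and turns the pose as measured when the row begins, along the tool's axes as they then stand; what a row does not reach is not made up. A row lasts 1/12 s, in which the tool goes at most 41.7 mm and 7.16 degrees, less where a joint would pass 70% of its speed; a pose out of reach is approached as far as the arm can. A call is refused whole if a number of a shift passes 1 or a number of a turn 1, either way. A call with a gripper value outside its range is refused whole. The fingers move at their own pace and stop on an object; the grip force is fixed at half the most. Time passes only in rows, so rows that do not move let the fingers close. It gives the time, the measured TCP pose, the force and the opening at its end, in the units of the state.
- r.get_state(): the state, without advancing time (a new reading comes with each control period).
- r.capture(name): name is "scene" or "top" or "wrist"; returns a dict with "color" (384x512x3 uint8, red, green, blue), "depth" (384x512 float32, m along the optical axis (not along the pixel's ray), 0 where there is no reading), "fx", "fy", "cx", "cy" (pixels), "k1" (the pictures are not rectified: a ray, as slopes to the right and down, at radius r is drawn at 1 + k1 r^2 times it, then the intrinsics apply), "world_from_camera" (4x4, takes a point from camera to world coordinates); the wrist camera has in their place "T_tool_cam" (4x4, takes a point from camera to tool coordinates, whose origin is the TCP and whose axes are the flange's). Camera axes: x right, y down, z forward; pixel columns grow to the right and rows downward; lengths in m; the calibration is good to about 2 mm. A picture is of the moment at which its call begins: read the wrist's pose just before it.
- r.sign_off(): hands the job in, once; it reports no verdict.
The state is a dict: "time_s": time; "qpos": joint angles; "dq": joint speeds; "tau": joint torques, N m; "position": TCP position; "tcp_rot": TCP orientation; "wrist_force": force on the tool from outside, world axes, zero at the start; "moment": the same for the moment, N m; "grip_width": finger opening in m.
Only numpy, scipy, OpenCV 4.12 (cv2) and the standard library are available. Lean on these libraries where they do the work, as an engineer would, in place of code of your own. Each camera call takes 0.05 s, during which the arm holds its last target. There are 200 camera calls.

TASK

First push the long copper bar along its channel in the drilling jig until its end is fully home against the bush block, then wind the loose wing screw clockwise (seen from above) by pushing its wings round with the fingertips until it comes up tight against its stop. Only touch and push: pick nothing up, keep the bar lying in its channel, and leave the offcut, the sleeve and the screwdriver where they lie.

Things in the scene. Friction and masses are not known exactly. Their poses are not given: they have to be found in the camera images.
- jig: Steel end-drilling jig bolted down; origin on the bench surface below the wing screw's axis, z up. Base plate 120 (x) x 200 (y) x 12 mm, y -105 to +95. Raised bed on it, 50 mm wide, top at z = 40 mm, y -100 to +85. The channel runs along jig y between rails 27 mm apart, 8 mm high. Nothing fixed rises above z = 81 mm.
- bridge_top (a point): Centre of the top of the clamp bridge that spans the channel below the wings: jig (0, 0, 76) mm. Bridge 74 mm wide in jig x, 24 mm in y; its beam is 14 mm thick, on a post at each side.
- stop_face (a point): Point on the bush block's face that the bar's end must meet: jig (0, 50, 46) mm. The block is the end stop across the channel: 56 mm wide in x, y +50 to +84, top at z = 75 mm. The bar is pushed towards jig +y.
- bar: Loose copper bar 25 (x) x 170 (y) x 12 mm (z), 0.3 to 0.6 kg, on the bed along jig y. Origin: centre of its underside, 40 mm above the bench, 85 mm from either end. It starts 20 to 50 mm short of the stop; home, its origin is at jig y = -35 mm. It slides at about 2 to 5 N.
- bar_rear (a point): Centre of the bar's rear (-y) end face, 46 mm above the bench. It sticks out past the end of the bed and base plate with open bench below and behind it: 35 to 65 mm past the plate at the start, 15 mm (jig y = -120 mm) when home.
- screw (a joint): Angle of the wing screw, rad: 0 = tight at its hard stop, pad on the bar; grows as it is unscrewed, counterclockwise from above; starts at 4.2 to 7.0. Wing a points at world angle (jig yaw + this value), wing b opposite. Vertical axis; sinks 0.64 mm per rad clockwise. Friction 0.04 N m (1 to 2 N at the wings); stays where it is left; cannot be lifted.
- screw_top (a point): Centre of the hub's top on the screw axis, 100 mm above the bench when tight, up to 4.5 mm higher when loose. Steel hub 22 mm in diameter; two flat upright wings 7 mm thick reach 44 mm from the axis. Wings' lower edge is 15 mm below this point, upper edge 5 to 8 mm above it. Between the wings the space is open from above.
- wing_a (a point): Tip of wing a, 44 mm from the axis at mid-height of the wing, 4 mm below screw_top. It turns with the screw.
- wing_b (a point): Tip of wing b, opposite wing a.
- offcut: Bystander: loose short copper bar 25 x 70 x 12 mm lying flat on the bench to the left of the jig; origin at the centre of its underside. Leave alone.
- sleeve: Bystander: dark steel tube, 48 mm outside diameter, 50 mm high, standing on the bench to the left of the jig; origin at the centre of its underside. Leave alone.
- screwdriver: Bystander: screwdriver lying on the bench beyond the jig, roughly along y. Leave alone.
Things that resemble listed ones, but are neither listed nor needed, are in the scene too. Of the things that look like the jig, the largest one is meant. There is more than one size of the bar; the job needs the larger.

How it is judged:
On the way, in this order (a step that is already met when the one before it is completed fails the run):
1. the bar is home against the bush block (within 3 mm) while the screw is still at least half a turn loose (y of bar in the frame of jig above -0.038 m and value of joint screw above 3.1 rad), for 0.2 s.
2. the wing screw is wound tight (within 0.2 rad of its stop) (value of joint screw below 0.2 rad), for 0.2 s.
At the end, for the whole second after the job is handed in: The bar lies flat in the channel, at rest, its end within 3 mm of the bush block, and the wing screw is within 0.2 rad of its stop (y of bar in the frame of jig above -0.038 m and value of joint screw below 0.2 rad and z of bar in the frame of jig below 0.043 m and angle between the y axis of bar and the y axis of jig, either way round below 0.08 rad and linear speed of bar below 0.01 m/s); the robot touches nothing.
It fails at once if the bar is lifted more than 12 mm off the bed (z of bar in the frame of jig above 0.052 m).
It fails at once if the bar is tipped more than 0.2 rad or pulled out of its channel (angle between bar's own z axis and vertical above 0.2 rad or y of bar in the frame of jig below -0.12 m).
It fails at once if the offcut is moved more than 20 mm (distance of offcut from where it was at the start of the episode above 0.02 m).
It fails at once if the sleeve is moved more than 20 mm (distance of sleeve from where it was at the start of the episode above 0.02 m).
It fails at once if the screwdriver is moved more than 20 mm (distance of screwdriver from where it was at the start of the episode above 0.02 m).
It also fails if it takes over 58 s, if anything falls off the work surface, if the arm or the gripper's body presses on something with over 40 N, if the wrist force passes 120 N, or if a joint passes its speed limit or range.

## Working session

There is one attempt and no reset: what is moved stays moved. The work goes in short steps, Python scripts to look and compute and a tool call to move; the robot and the scene stay as the last step left them, time stands still between calls to the robot, and variables do not carry over. Pictures are saved under pics/ and viewed, about 8 in all and at most 12, crops included, and the job is handed in when it is done.

Besides the shell and the picture viewer there is one more tool, called after ">>>" as name([rows], argument=value, ...), one row to a line, values as JSON. play_rows: Moves the arm, as the interface text tells. Its arguments: {"type":"object","properties":{"series":{"type":"array"}},"required":["series"]}

```bash
mkdir -p pics; ls; cat > h.py <<'E'
import numpy as np, cv2
from scipy.spatial.transform import Rotation as R
from workcell import r
def cap(n):
    s=r.get_state(); c=r.capture(n)
    if n=="wrist":
        T=np.eye(4); T[:3,:3]=R.from_quat(s["tcp_rot"]).as_matrix(); T[:3,3]=s["position"]
        c["W"]=T@c["T_tool_cam"]
    else: c["W"]=c["world_from_camera"]
    return c
def cloud(c):
    h,w=c["depth"].shape
    K=np.array([[c["fx"],0,c["cx"]],[0,c["fy"],c["cy"]],[0,0,1.]])
    u,v=np.meshgrid(np.arange(w),np.arange(h))
    p=cv2.undistortPoints(np.stack([u,v],-1).reshape(-1,1,2).astype(float),K,np.array([c["k1"],0,0,0.])).reshape(h,w,2)
    d=c["depth"][...,None]; P=np.concatenate([p*d,d],-1)
    return P@c["W"][:3,:3].T+c["W"][:3,3]
def st():
    s=r.get_state(); print(s["time_s"],np.round(s["position"],4),np.round(s["tcp_rot"],3),np.round(s["wrist_force"],1),round(s["grip_width"],4),np.round(s["qpos"],2)); return s
E
python3 - <<'E'
from h import *
s=st()
a=cap("scene");b=cap("top")
np.savez("c0.npz",top=b["color"],P=cloud(b),sc=a["color"],Ps=cloud(a))
cv2.imwrite("pics/a.png",a["color"][...,::-1]);cv2.imwrite("pics/b.png",b["color"][...,::-1])
print(R.from_quat(s["tcp_rot"]).as_matrix().round(2)); print(b["W"].round(2), a["W"].round(2))
E
```

```text
pics
0.0 [0.1921 0.6466 0.2474] [ 0.144  0.99  -0.001 -0.   ] [ 0.2  0.  -0.1] 0.0854 [-1.37  0.58  0.02  1.44 -0.02  1.13 -0.06]
[[-0.96  0.28 -0.  ]
 [ 0.28  0.96 -0.  ]
 [-0.   -0.   -1.  ]]
[[ 0.02 -0.98  0.18  0.41]
 [-1.   -0.01  0.03  0.1 ]
 [-0.02 -0.18 -0.98  0.89]
 [ 0.    0.    0.    1.  ]] [[-0.06  0.54 -0.84  1.29]
 [ 1.    0.05 -0.03  0.15]
 [ 0.02 -0.84 -0.54  0.57]
 [ 0.    0.    0.    1.  ]]
```

View pics/a.png

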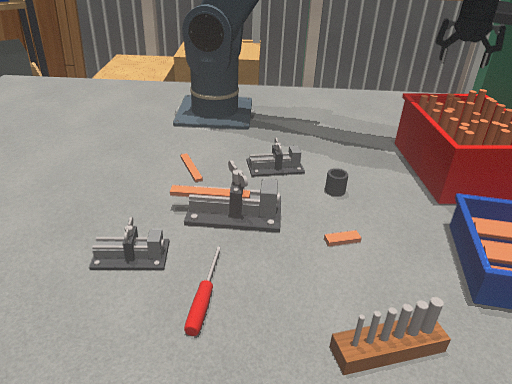

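View pics/b.png

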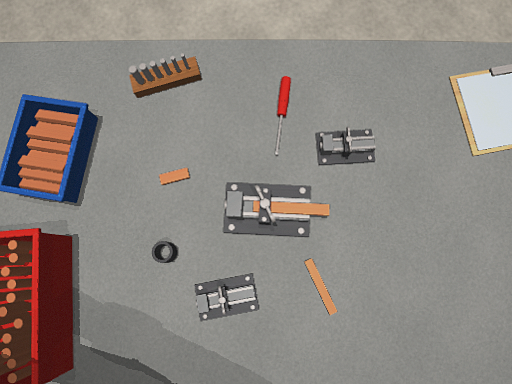

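The large jig is at top px (267,209), with its block to the left (235,205) and the bar's rear at (328,210). The wings run roughly from (257,187) to (273,221). The two small jigs and the thin bar are distractors.

```bash
python3 - <<'E'
from h import *
d=np.load("c0.npz");P=d["P"];C=d["top"].astype(int)
for u,v in [(265,204),(235,205),(328,210),(257,187),(273,221),(234,187),(302,231),(165,252),(174,176)]: print(u,v,P[v,u].round(4))
box=np.zeros(P.shape[:2],bool); box[175:245,215:340]=1
z=P[...,2]
print(np.histogram(z[box],bins=np.arange(-.01,.13,.005)))
# copper bar
cop=box&(C[...,0]-C[...,2]>60)&(z>.03)&(z<.07)
q=P[cop]; (cx,cy),(w,h),an=cv2.minAreaRect(q[:,:2].astype(np.float32)); print("bar",cx,cy,w,h,an,np.median(q[:,2]),q[:,1].min(),q[:,1].max())
pl=box&(z>.006)&(z<.02); q=P[pl]; print("plate",cv2.minAreaRect(q[:,:2].astype(np.float32)))
bl=box&(z>.068)&(z<.083)
q=P[bl]; print("block+bridge", q.min(0),q.max(0))
b2=bl&(np.arange(512)[None]<248); print("block",cv2.minAreaRect(P[b2][:,:2].astype(np.float32)))
w=box&(z>.086)&(z<.12); q=P[w]; print("wing",len(q),cv2.minAreaRect(q[:,:2].astype(np.float32)),q[:,2].max())
cr=cv2.resize(d["top"][170:250,200:350],None,fx=5,fy=5,interpolation=cv2.INTER_CUBIC); cv2.imwrite("pics/c.png",cr[...,::-1])
E
```

```text
265 204 [0.5281 0.1058 0.1062]
235 205 [0.5298 0.1713 0.0733]
328 210 [ 0.5239 -0.0337  0.0542]
257 187 [0.5631 0.123  0.1114]
273 221 [0.4928 0.0887 0.1047]
234 187 [0.5801 0.1794 0.019 ]
302 231 [0.4794 0.0207 0.0186]
165 252 [0.4269 0.3383 0.0026]
174 176 [0.6061 0.3239 0.0144]
(array([   0, 1099, 3015,  104, 1774,  285,   41,   15,   20,   92,  208,
        346,  773,   81,   10,   15,  134,  463,   42,    2,    2,    5,
         35,   91,   65,    3,    0,    0]), array([-0.01 , -0.005,  0.   ,  0.005,  0.01 ,  0.015,  0.02 ,  0.025,
        0.03 ,  0.035,  0.04 ,  0.045,  0.05 ,  0.055,  0.06 ,  0.065,
        0.07 ,  0.075,  0.08 ,  0.085,  0.09 ,  0.095,  0.1  ,  0.105,
        0.11 ,  0.115,  0.12 ,  0.125,  0.13 ]))
bar 0.5291454792022705 0.04943963512778282 0.16772742569446564 0.02504846639931202 87.7745361328125 0.05296155650330947 -0.03444398592801519 0.13294131569900067
plate ((0.5281519293785095, 0.06758485734462738), (0.27492597699165344, 0.12840451300144196), 85.2041015625)
block+bridge [0.49416999 0.09525733 0.06802581] [0.56843394 0.19262938 0.08257954]
block ((0.533680260181427, 0.174753338098526), (0.033921979367733, 0.05548849329352379), 87.7110824584961)
wing 203 ((0.5307351350784302, 0.1076531633734703), (0.08527809381484985, 0.020573515444993973), 37.23699951171875) 0.11564140701003378
```

View pics/c.png

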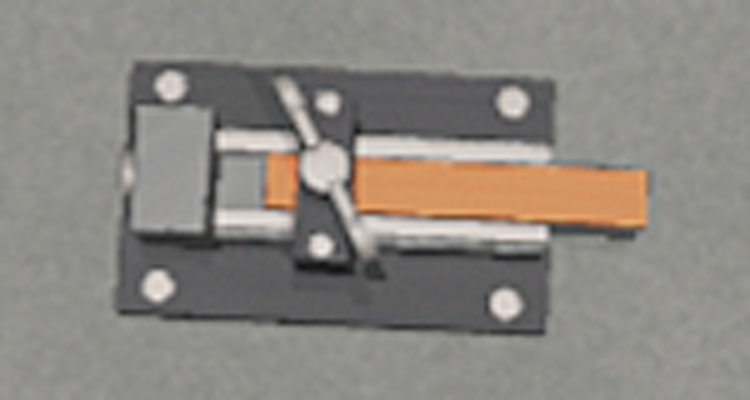

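>>> play_rows([
  [-0.88,-0.34,-0.3,0,0,-0.78,1],
  [-0.88,-0.34,-0.3,0,0,-0.78,1],
  [-0.9,-0.4,0,0,0,-0.78,1],
  [-0.85,-0.5,0,0,0,0,1],
  [-0.7,-0.7,0,0,0,0,1],
  [-0.7,-0.7,0,0,0,0,1],
  [-0.6,-0.8,0,0,0,0,1],
  [-0.4,-0.9,0,0,0,0,1],
])

```text
time_s: 0.77
position: [0.4125, 0.4361, 0.2661]
tcp_rot: [0.006, 1.0, -0.002, -0.004]
wrist_force: [0.6, 0.0, 0.0]
grip_width: -0.0
```

```bash
python3 -c "
from h import *
s=st();print(R.from_quat(s['tcp_rot']).as_matrix().round(3))"
```

```text
0.7667 [0.4125 0.4361 0.2661] [ 0.006  1.    -0.002 -0.004] [0.6 0.  0. ] -0.0 [-0.87  0.45 -0.03  1.61  0.01  1.09  0.66]
[[-1.     0.011 -0.008]
 [ 0.011  1.    -0.004]
 [ 0.008 -0.004 -1.   ]]
```

>>> play_rows([
  [-0.4,-0.9,0,0,0,0.27,1],
  [-0.4,-0.9,0,0,0,0,1],
  [-0.4,-0.9,0,0,0,0,1],
  [-0.4,-0.9,0,0,0,0,1],
  [-0.4,-0.9,0,0,0,0,1],
  [-0.2,-0.97,0,0,0,0,1],
  [-0.2,-0.97,0,0,0,0,1],
  [0,0,0,0,0,0,1],
])

```text
time_s: 1.43
position: [0.5039, 0.1514, 0.2643]
tcp_rot: [0.027, 1.0, -0.006, -0.005]
wrist_force: [-0.1, -0.5, 0.9]
grip_width: -0.0004
```

```bash
python3 - <<'E'
from h import *
s=st();print(R.from_quat(s['tcp_rot']).as_matrix().round(3))
c=cap("wrist");P=cloud(c);np.savez("c1.npz",C=c["color"],P=P)
cv2.imwrite("pics/d.png",c["color"][...,::-1])
E
```

```text
1.4333 [0.5039 0.1514 0.2643] [ 0.027  1.    -0.006 -0.005] [-0.1 -0.5  0.9] -0.0004 [-0.42  0.35  0.05  1.8  -0.01  1.01  1.15]
[[-0.999  0.053 -0.01 ]
 [ 0.053  0.999 -0.011]
 [ 0.01  -0.011 -1.   ]]
```

View pics/d.png

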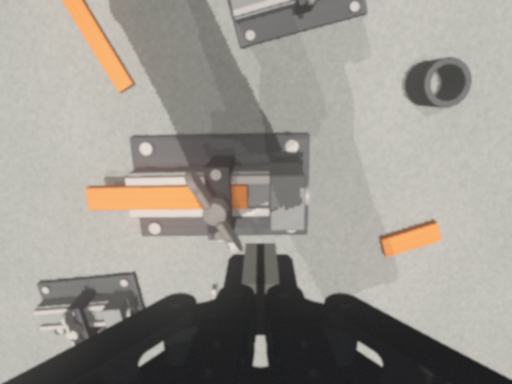

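The wrist picture shows the whole jig: the bar's rear is at px (88,197), the hub at (214,211), and the wing tips are at about (193,178) and (236,247).

```bash
cat > meas.py <<'E'
from h import *
def meas(c,reg,zsh=0):
    P=cloud(c);C=c["color"].astype(int);z=P[...,2]+zsh
    m=np.zeros(z.shape,bool);m[reg[0]:reg[1],reg[2]:reg[3]]=1
    rect=lambda k:cv2.minAreaRect(P[k][:,:2].astype(np.float32))
    cop=m&(C[...,0]-C[...,2]>60)&(z>.04)&(z<.065)
    q=P[cop];print("bar",rect(cop),np.median(q[:,2]),"y",np.percentile(q[:,1],[.5,99.5]),"rear x",q[q[:,1]<q[:,1].min()+.02][:,0].mean())
    w=m&(z>.092)&(z<.125);q=P[w];mu=q.mean(0);e,v=np.linalg.eigh(np.cov(q[:,:2].T));a=v[:,1]
    print("wing",len(q),"mean",mu,"rect",rect(w),"angle deg",np.degrees(np.arctan2(a[1],a[0]))%180,"zmax",q[:,2].max())
    return P,m,z
E
python3 - <<'E'
from meas import *
c=cap("wrist")
P,m,z=meas(c,(125,252,80,315))
b=m&(z>.065)&(z<.082)
q=P[b];q=q[q[:,1]>.145];print("block",cv2.minAreaRect(q[:,:2].astype(np.float32)),np.median(q[:,2]))
print("hub top",P[211,214])
c=cap("top");meas(c,(175,245,215,340))
E
```

```text
bar ((0.5294649600982666, 0.04778725281357765), (0.17073415219783783, 0.02728143148124218), 87.8257827758789) 0.052698035952424976 y [-0.03594274  0.13245338] rear x 0.5253685548648677
wing 1447 mean [0.52710237 0.10626157 0.10560111] rect ((0.5301754474639893, 0.10653029382228851), (0.08688686788082123, 0.02151680551469326), 18.120027542114258) angle deg 27.564083274368556 zmax 0.11452387485138449
block ((0.5327134132385254, 0.17354345321655273), (0.033529412001371384, 0.05564171075820923), 87.60271453857422) 0.07555481677092221
hub top [0.42915226 0.1593901  0.39120989]
bar ((0.5276980400085449, 0.008181873708963394), (0.08543207496404648, 0.02526252716779709), 88.18629455566406) 0.05289710880488452 y [-0.03408522  0.0481495 ] rear x 0.5258950749826037meas.py:8: RuntimeWarning: Mean of empty slice.
  w=m&(z>.092)&(z<.125);q=P[w];mu=q.mean(0);e,v=np.linalg.eigh(np.cov(q[:,:2].T));a=v[:,1]
  ret = um.true_divide(
  avg = a.mean(axis, **keepdims_kw)
meas.py:8: RuntimeWarning: Degrees of freedom <= 0 for slice
  w=m&(z>.092)&(z<.125);q=P[w];mu=q.mean(0);e,v=np.linalg.eigh(np.cov(q[:,:2].T));a=v[:,1]
  c *= np.true_divide(1, fact)
  c *= np.true_divide(1, fact)
Traceback (most recent call last):
  File "meas.py", line 9, in meas
    print("wing",len(q),"mean",mu,"rect",rect(w),"angle deg",np.degrees(np.arctan2(a[1],a[0]))%180,"zmax",q[:,2].max())
                                                                                                          ~~~~~~~~~~^^
ValueError: zero-size array to reduction operation maximum which has no identity
```

>>> play_rows([
  [-0.14,-0.97,0,0,0,0,1],
  [-0.14,-0.97,0,0,0,0,1],
  [-0.14,-0.97,0,0,0,0,1],
  [-0.14,-0.97,0,0,0,0,1],
  [-0.14,-0.97,0,0,0,0,1],
  [-0.14,-0.97,0,0,0,0,1],
  [0,0,0,0,0,0,1],
])

```text
time_s: 2.17
position: [0.5301, -0.064, 0.2627]
tcp_rot: [0.007, 1.0, -0.0, -0.006]
wrist_force: [0.1, -0.7, -0.5]
grip_width: 0.0003
```

>>> play_rows([
  [0.12,-0.4,0.9,0,0,0.25,1],
  [0,0,1,0,0,0,1],
  [0,0,1,0,0,0,1],
  [0,0,1,0,0,0,1],
  [0,0,0.7,0,0,0,1],
  [0,0,0.3,0,0,0,1],
  [0,0,0,0,0,0,1],
])

```text
time_s: 2.75
position: [0.5304, -0.0686, 0.0613]
tcp_rot: [0.014, 1.0, 0.002, -0.001]
wrist_force: [0.0, 0.3, -0.0]
grip_width: 0.0001
```

>>> play_rows([
  [0.12,0,0.25,0,0,0.1,1],
  [0,0,0,0,0,0,1],
])

```text
time_s: 2.92
position: [0.5259, -0.0645, 0.0503]
tcp_rot: [0.017, 1.0, 0.003, -0.002]
wrist_force: [-0.9, -0.3, 0.3]
grip_width: 0.0001
```

>>> play_rows([
  [0,0.15,0,0,0,0,1],
  [0,0.15,0,0,0,0,1],
  [0,0.15,0,0,0,0,1],
  [0,0.15,0,0,0,0,1],
])

```text
time_s: 3.25
position: [0.5298, -0.0374, 0.0539]
tcp_rot: [0.016, 1.0, 0.003, 0.0]
wrist_force: [0.4, -3.0, -1.2]
grip_width: -0.0005
```

>>> play_rows([
  [0,0.15,0,0,0,0,1],
  [0,0.15,0,0,0,0,1],
  [0,0,0,0,0,0,1],
])

```text
time_s: 3.5
position: [0.5305, -0.0269, 0.0556]
tcp_rot: [0.017, 1.0, 0.001, 0.001]
wrist_force: [0.9, -1.4, -1.4]
grip_width: -0.0002
```

>>> play_rows([
  [0.05,0.08,0.1,0,0,0,1],
  [0.05,0.08,0.05,0,0,0,1],
  [0,0.08,0,0,0,0,1],
  [0,0.08,0,0,0,0,1],
])

```text
time_s: 3.83
position: [0.5297, -0.0265, 0.0534]
tcp_rot: [0.023, 1.0, -0.006, 0.006]
wrist_force: [-0.1, -13.9, -1.6]
grip_width: 0.0001
```

```bash
python3 - <<'E'
from h import *
st()
c=cap("top");P=cloud(c);C=c["color"].astype(int)
cv2.imwrite("pics/e.png",cv2.resize(c["color"][170:250,200:350],None,fx=5,fy=5,interpolation=cv2.INTER_CUBIC)[...,::-1])
E
```

```text
3.8333 [ 0.5297 -0.0265  0.0534] [ 0.023  1.    -0.006  0.006] [ -0.1 -13.9  -1.6] 0.0001 [-0.11  0.63  0.09  2.04 -0.09  0.47  1.57]
```

View pics/e.png

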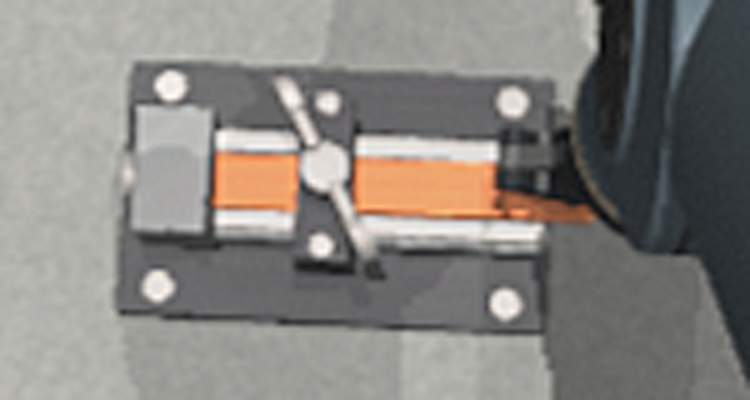

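>>> play_rows([
  [0,-0.4,0,0,0,0,1],
  [0,-0.6,0,0,0,0,1],
  [0,0,-0.9,0,0,0,1],
  [0,0,-1,0,0,0,-0.4],
  [0,0,-1,0,0,0,-0.4],
  [0,0,-1,0,0,0,-0.4],
  [0,0,0,0,0,0,-0.4],
])

```text
time_s: 4.47
position: [0.5258, -0.0628, 0.2161]
tcp_rot: [0.023, 1.0, -0.006, 0.004]
wrist_force: [1.7, -0.0, 0.3]
grip_width: 0.0483
```

```bash
cat > go.py <<'E'
import sys
from h import *
s=st();M=R.from_quat(s['tcp_rot']).as_matrix()
t=np.array([float(a) for a in sys.argv[1:4]])
print("shift units",(M.T@(t-s['position'])/.04).round(2),"tool-y deg",np.degrees(np.arctan2(M[1,1],M[0,1])).round(1),"z axis",M[:,2].round(3),"level rotvec units",(M.T@np.cross(M[:,2],[0,0,-1])*57.3/6).round(2))
E
python3 go.py 0.5305 0.107 0.2
```

```text
4.4667 [ 0.5258 -0.0628  0.2161] [ 0.023  1.    -0.006  0.004] [ 1.7 -0.   0.3] 0.0483 [-0.07  0.39  0.13  1.88 -0.05  0.87  1.61]
shift units [0.08 4.25 0.35] tool-y deg 87.3 z axis [ 0.008 -0.012 -1.   ] level rotvec units [-0.11  0.08  0.  ]
```

>>> play_rows([
  [0.02,0.9,0,-0.11,0.08,0,-0.4],
  [0.02,0.9,0,0,0,0,-0.4],
  [0.02,0.9,0,0,0,0.6,-0.4],
  [0,0.9,0,0,0,0,-0.4],
  [0,0.4,0,0,0,0,-0.4],
  [0,0,0,0,0,0,-0.4],
])

```text
time_s: 4.97
position: [0.5367, 0.1065, 0.2232]
tcp_rot: [0.058, 0.998, 0.003, 0.007]
wrist_force: [0.5, -0.4, 0.4]
grip_width: 0.0594
```

```bash
python3 go.py 0.5305 0.107 0.102; python3 - <<'E'
from h import *
c=cap("wrist")
cv2.imwrite("pics/f.png",c["color"][...,::-1])
W=c["W"];K=np.array([[c["fx"],0,c["cx"]],[0,c["fy"],c["cy"]],[0,0,1.]])
Wi=np.linalg.inv(W)
for p in [(.5305,.107,.104)]:
  q=Wi[:3,:3]@np.array(p)+Wi[:3,3];print(cv2.projectPoints(q.reshape(1,3),np.zeros(3),np.zeros(3),K,np.array([c["k1"],0,0,0.]))[0])
E
```

```text
4.9667 [0.5367 0.1065 0.2232] [0.058 0.998 0.003 0.007] [ 0.5 -0.4  0.4] 0.0594 [-0.36  0.41  0.12  1.83 -0.06  0.89  1.24]
shift units [ 0.2  -0.02  3.03] tool-y deg 83.4 z axis [ 0.014  0.005 -1.   ] level rotvec units [ 0.06  0.13 -0.  ]
[[[259.85998391 184.34081672]]]
```

View pics/f.png

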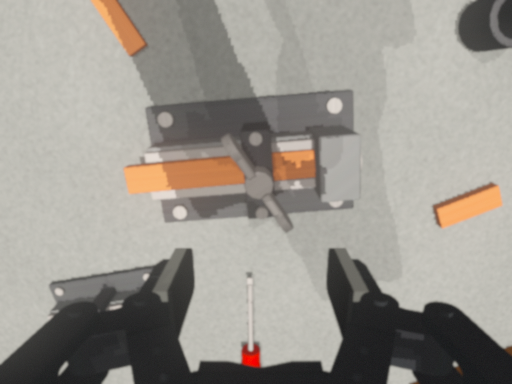

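>>> play_rows([
  [0.2,0,0.5,0.06,0.13,0,-0.4],
  [0,0,0.7,0,0,0,-0.4],
  [0,0,0.5,0,0,0,-0.4],
  [0,0,0,0,0,0,-0.4],
])

```text
time_s: 5.35
position: [0.5296, 0.1042, 0.1556]
tcp_rot: [0.058, 0.998, -0.0, 0.003]
wrist_force: [-0.8, 0.3, 0.3]
grip_width: 0.06
```

```bash
python3 go.py 0.5305 0.107 0.102
```

```text
5.35 [0.5296 0.1042 0.1556] [ 0.058  0.998 -0.     0.003] [-0.8  0.3  0.3] 0.06 [-0.35  0.48  0.11  1.92 -0.07  0.74  1.25]
shift units [-0.01  0.07  1.34] tool-y deg 83.3 z axis [ 0.005 -0.    -1.   ] level rotvec units [0.   0.05 0.  ]
```

>>> play_rows([
  [0,0.07,0.6,0,0.05,0,-0.4],
  [0,0,0.5,0,0,0,-0.4],
  [0,0,0.2,0,0,0,-0.4],
  [0,0,0,0,0,0,-0.4],
])

```text
time_s: 5.68
position: [0.5315, 0.1025, 0.1052]
tcp_rot: [0.061, 0.998, -0.0, 0.001]
wrist_force: [-0.4, -0.1, 0.1]
grip_width: 0.06
```

```bash
python3 go.py 0.5305 0.107 0.102
```

```text
5.6833 [0.5315 0.1025 0.1052] [ 0.061  0.998 -0.     0.001] [-0.4 -0.1  0.1] 0.06 [-0.34  0.56  0.09  1.96 -0.08  0.62  1.25]
shift units [0.04 0.11 0.08] tool-y deg 83.0 z axis [ 0.002 -0.001 -1.   ] level rotvec units [-0.01  0.02  0.  ]
```

>>> play_rows([
  [0.04,0.11,0.06,0,0.02,0.9,-0.4],
  [0,0,0,0,0,0.9,-0.4],
  [0,0,0,0,0,0.9,-0.4],
  [0,0,0,0,0,0.9,-0.4],
  [0,0,0,0,0,0.9,-0.4],
  [0,0,0,0,0,0.9,-0.4],
  [0,0,0,0,0,0.9,-0.4],
  [0,0,0,0,0,0,-0.4],
])

```text
time_s: 6.35
position: [0.534, 0.1045, 0.1142]
tcp_rot: [0.398, 0.917, 0.004, 0.003]
wrist_force: [0.1, 0.8, -0.4]
grip_width: 0.0593
```

```bash
python3 go.py 0.5305 0.107 0.102
```

```text
6.35 [0.534  0.1045 0.1142] [0.398 0.917 0.004 0.003] [ 0.1  0.8 -0.4] 0.0593 [-0.48  0.56  0.3   1.96 -0.27  0.65  0.75]
shift units [ 0.11 -0.02  0.3 ] tool-y deg 43.1 z axis [ 0.008  0.005 -1.   ] level rotvec units [0.08 0.02 0.  ]
```

>>> play_rows([
  [0.11,0,0.25,0.08,0.02,0.9,-0.4],
  [0,0,0.03,0,0,0.9,-0.4],
  [0,0,0.03,0,0,0.9,-0.4],
  [0,0,0.03,0,0,0.9,-0.4],
  [0,0,0.03,0,0,0.9,-0.4],
  [0,0,0.03,0,0,0.9,-0.4],
  [0,0,0.03,0,0,0.9,-0.4],
])

```text
time_s: 6.93
position: [0.5338, 0.1058, 0.1058]
tcp_rot: [0.676, 0.737, 0.005, 0.0]
wrist_force: [-2.0, -0.5, 0.9]
grip_width: 0.0596
```

```bash
python3 go.py 0.5305 0.107 0.102
```

```text
6.9333 [0.5338 0.1058 0.1058] [0.676 0.737 0.005 0.   ] [-2.  -0.5  0.9] 0.0596 [-0.6   0.61  0.49  1.97 -0.46  0.66  0.27]
shift units [ 0.04 -0.08  0.09] tool-y deg 5.0 z axis [ 0.007  0.006 -1.   ] level rotvec units [ 0.07 -0.06  0.  ]
```

>>> play_rows([
  [0.04,-0.06,0.1,0.07,-0.06,0.9,-0.4],
  [0,0,0.03,0,0,0.9,-0.4],
  [0,0,0.03,0,0,0.9,-0.4],
  [0,0,0.03,0,0,0.9,-0.4],
  [0,0,0.03,0,0,0.9,-0.4],
  [0,0,0.03,0,0,0.9,-0.4],
  [0,0,0.03,0,0,0.9,-0.4],
])

```text
time_s: 7.52
position: [0.5319, 0.1058, 0.1021]
tcp_rot: [0.881, 0.474, 0.002, -0.003]
wrist_force: [-0.3, 0.5, 1.8]
grip_width: 0.06
```

```bash
python3 go.py 0.5305 0.107 0.102; python3 - <<'E'
from h import *
for n in ("scene","wrist"):
    c=cap(n); im=c["color"]
    cv2.imwrite(f"pics/g_{n}.png",(cv2.resize(im[130:250,150:310],None,fx=4,fy=4) if n=="scene" else im)[...,::-1])
E
```

```text
7.5167 [0.5319 0.1058 0.1021] [ 0.881  0.474  0.002 -0.003] [-0.3  0.5  1.8] 0.06 [-0.7   0.67  0.68  1.98 -0.64  0.72 -0.21]
shift units [ 0.01 -0.04  0.  ] tool-y deg -33.4 z axis [ 0.001  0.008 -1.   ] level rotvec units [-0.03 -0.07  0.  ]
```

View pics/g_wrist.png

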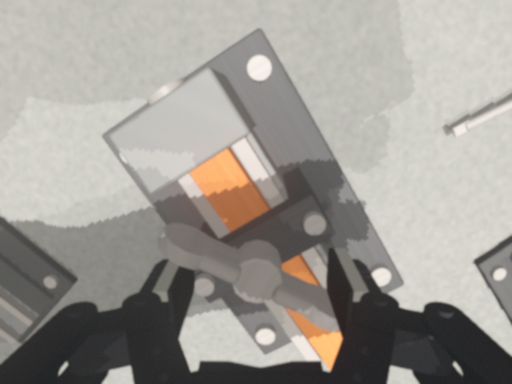

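>>> play_rows([
  [0.01,-0.04,0.03,-0.03,-0.07,0.95,-0.4],
  [0,0,0.02,0,0,0.95,-0.4],
  [0,0,0.02,0,0,0.95,-0.4],
  [0,0,0.02,0,0,0.95,-0.4],
  [0,0,0.02,0,0,0.95,-0.4],
  [0,0,0.02,0,0,0.95,-0.4],
  [0,0,0.02,0,0,0.95,-0.4],
  [0,0,0,0,0,-0.7,-0.4],
])

```text
time_s: 8.28
position: [0.5312, 0.1069, 0.1008]
tcp_rot: [0.982, 0.188, -0.0, -0.003]
wrist_force: [-0.4, -0.3, -0.4]
grip_width: 0.06
```

```bash
python3 go.py 0.5305 0.107 0.16
```

```text
8.2833 [0.5312 0.1069 0.1008] [ 0.982  0.188 -0.    -0.003] [-0.4 -0.3 -0.4] 0.06 [-0.79  0.73  0.85  1.98 -0.79  0.8  -0.67]
shift units [-0.01 -0.02 -1.48] tool-y deg -68.3 z axis [-0.001  0.007 -1.   ] level rotvec units [-0.07 -0.01  0.  ]
```

>>> play_rows([
  [0,0,-0.8,0,0,0,-0.4],
  [0,0,-0.7,0,0,-0.3,-0.4],
  [0,0,-0.2,0,0,-1,-0.4],
  [0,0,0,0,0,-1,-0.4],
  [0,0,0,0,0,-1,-0.4],
  [0,0,0,0,0,-1,-0.4],
  [0,0,0,0,0,-1,-0.4],
  [0,0,0,0,0,-1,-0.4],
])

```text
time_s: 8.95
position: [0.5337, 0.1054, 0.1775]
tcp_rot: [0.848, 0.53, 0.004, -0.003]
wrist_force: [0.3, -0.4, -1.1]
grip_width: 0.0599
```

>>> play_rows([
  [0,0,0,0,0,-1,-0.4],
  [0,0,0,0,0,-1,-0.4],
  [0,0,0,0,0,-1,-0.4],
  [0,0,0,0,0,-1,-0.4],
  [0,0,0,0,0,-1,-0.4],
  [0,0,0,0,0,-1,-0.4],
  [0,0,0,0,0,-1,-0.4],
  [0,0,0,0,0,-1,-0.4],
])

```text
time_s: 9.62
position: [0.5372, 0.1036, 0.1854]
tcp_rot: [0.52, 0.854, 0.009, 0.003]
wrist_force: [-0.9, -0.0, 0.7]
grip_width: 0.0597
```

```bash
python3 go.py 0.5305 0.107 0.17
```

```text
9.6167 [0.5372 0.1036 0.1854] [0.52  0.854 0.009 0.003] [-0.9 -0.   0.7] 0.0597 [-0.59  0.49  0.47  1.89 -0.31  0.82  0.52]
shift units [ 0.15 -0.12  0.38] tool-y deg 27.3 z axis [ 0.014  0.013 -1.   ] level rotvec units [ 0.17 -0.05  0.  ]
```

Check the wing angle from the wrist cloud here.

```bash
cat > wing.py <<'E'
from h import *
def wing(ax=(.5305,.107)):
    c=cap("wrist");P=cloud(c)
    d=np.hypot(P[...,0]-ax[0],P[...,1]-ax[1]);k=(P[...,2]>.09)&(P[...,2]<.118)&(d<.055)&(c["depth"]>0)
    q=P[k];e,v=np.linalg.eigh(np.cov(q[:,:2].T));a=v[:,1]
    print("wing n",len(q),"mean",q.mean(0).round(4),"line deg",np.degrees(np.arctan2(a[1],a[0])).round(1)%180,"sd",np.sqrt(e).round(4),cv2.minAreaRect(q[:,:2].astype(np.float32)))
    hub=P[k&(d<.009)];print("hub z",np.median(hub[:,2]) if len(hub) else None)
    return c
if __name__=="__main__": wing()
E
python3 wing.py
```

```text
wing n 2450 mean [0.5305 0.109  0.1051] line deg 80.3 sd [0.0039 0.0223] ((0.5311340093612671, 0.10685057193040848), (0.021355120465159416, 0.08512884378433228), 0.20078392326831818)
hub z 0.10348477052451308
```

>>> play_rows([
  [0.15,-0.12,0.2,0.17,-0.05,-1,-0.4],
  [0,0,0,0,0,-1,-0.4],
  [0,0,0,0,0,-1,-0.4],
  [0,0,0,0,0,-1,-0.4],
  [0,0,0,0,0,-1,-0.4],
  [0,0,0,0,0,-1,-0.4],
  [0,0,0,0,0,-1,-0.4],
  [0,0,0,0,0,-1,-0.4],
])

```text
time_s: 10.33
position: [0.5332, 0.1047, 0.1836]
tcp_rot: [0.099, 0.995, 0.001, 0.006]
wrist_force: [0.2, 0.1, 0.9]
grip_width: 0.0597
```

>>> play_rows([
  [0,0,0,0,0,-1,-0.4],
  [0,0,0,0,0,-1,-0.4],
  [0,0,0,0,0,-1,-0.4],
  [0,0,0,0,0,-1,-0.4],
  [0,0,0,0,0,-1,-0.4],
  [0,0,0,0,0,-1,-0.4],
  [0,0,0,0,0,-1,-0.4],
  [0,0,0,0,0,0,-0.4],
])

```text
time_s: 11.0
position: [0.5364, 0.102, 0.19]
tcp_rot: [-0.29, 0.957, -0.004, 0.011]
wrist_force: [-0.5, 0.3, -0.2]
grip_width: 0.0597
```

```bash
python3 go.py 0.5305 0.107 0.102; python3 wing.py
```

```text
11.0 [0.5364 0.102  0.19  ] [-0.29   0.957 -0.004  0.011] [-0.5  0.3 -0.2] 0.0597 [-0.28  0.44 -0.    1.88  0.01  0.8   1.87]
shift units [0.1  0.22 2.2 ] tool-y deg 123.7 z axis [ 0.023 -0.001 -1.   ] level rotvec units [-0.13  0.18 -0.  ]
wing n 2478 mean [0.5288 0.1035 0.1047] line deg 80.0 sd [0.0038 0.0226] ((0.5301781892776489, 0.10515961050987244), (0.08499322831630707, 0.021367056295275688), 70.17145538330078)
hub z 0.10344939562466757
```

>>> play_rows([
  [0.1,0.15,0.5,-0.13,0.18,0,-0.4],
  [0,0,0.6,0,0,0,-0.4],
  [0,0,0,0,0,0,-0.4],
])

```text
time_s: 11.3
position: [0.5322, 0.1043, 0.1475]
tcp_rot: [-0.282, 0.959, 0.0, 0.003]
wrist_force: [-0.5, 0.2, -1.0]
grip_width: 0.0596
```

```bash
python3 go.py 0.5305 0.107 0.102
```

```text
11.3 [0.5322 0.1043 0.1475] [-0.282  0.959  0.     0.003] [-0.5  0.2 -1. ] 0.0596 [-0.28  0.49 -0.    1.92  0.    0.72  1.86]
shift units [0.01 0.08 1.14] tool-y deg 122.7 z axis [ 0.006  0.002 -1.   ] level rotvec units [-0.02  0.05  0.  ]
```

>>> play_rows([
  [0,0.08,0.5,0,0.05,0,-0.4],
  [0,0,0.5,0,0,0,-0.4],
  [0,0.05,0.1,0,0,0,-0.4],
  [0,0,0,0,0,0.9,-0.4],
  [0,0,0.03,0,0,0.9,-0.4],
  [0,0,0.03,0,0,0.9,-0.4],
  [0,0,0.03,0,0,0.9,-0.4],
])

```text
time_s: 11.88
position: [0.5317, 0.1088, 0.105]
tcp_rot: [-0.083, 0.997, -0.001, 0.002]
wrist_force: [-1.8, 0.2, -1.2]
grip_width: 0.0599
```

```bash
python3 go.py 0.5305 0.107 0.102
```

```text
11.8833 [0.5317 0.1088 0.105 ] [-0.083  0.997 -0.001  0.002] [-1.8  0.2 -1.2] 0.0599 [-0.37  0.56  0.12  1.96 -0.1   0.62  1.55]
shift units [ 0.04 -0.04  0.08] tool-y deg 99.5 z axis [ 0.005 -0.001 -1.   ] level rotvec units [-0.02  0.04 -0.  ]
```

>>> play_rows([
  [0.04,-0.04,0.08,-0.02,0.04,0.95,-0.4],
  [0,0,0.03,0,0,0.95,-0.4],
  [0,0,0.03,0,0,0.95,-0.4],
  [0,0,0.03,0,0,0.95,-0.4],
  [0,0,0.03,0,0,0.95,-0.4],
  [0,0,0.03,0,0,0.95,-0.4],
  [0,0,0.03,0,0,0.95,-0.4],
  [0,0,0.03,0,0,0.95,-0.4],
])

```text
time_s: 12.55
position: [0.5338, 0.1088, 0.105]
tcp_rot: [0.335, 0.942, 0.004, 0.003]
wrist_force: [-0.4, -1.6, -0.7]
grip_width: 0.0599
```

```bash
python3 go.py 0.5305 0.107 0.102
```

```text
12.55 [0.5338 0.1088 0.105 ] [0.335 0.942 0.004 0.003] [-0.4 -1.6 -0.7] 0.0599 [-0.52  0.59  0.36  1.97 -0.34  0.64  0.95]
shift units [ 0.03 -0.09  0.07] tool-y deg 50.8 z axis [ 0.008  0.006 -1.   ] level rotvec units [ 0.1   0.02 -0.  ]
```

>>> play_rows([
  [0.03,-0.09,0.08,0.1,0.02,0.95,-0.4],
  [0,0,0.03,0,0,0.95,-0.4],
  [0,0,0.03,0,0,0.95,-0.4],
  [0,0,0.03,0,0,0.95,-0.4],
  [0,0,0.03,0,0,0.95,-0.4],
  [0,0,0.03,0,0,0.95,-0.4],
  [0,0,0.03,0,0,0.95,-0.4],
  [0,0,0.03,0,0,0.95,-0.4],
])

```text
time_s: 13.22
position: [0.5336, 0.1097, 0.1046]
tcp_rot: [0.693, 0.721, 0.006, -0.001]
wrist_force: [0.4, -2.2, -1.1]
grip_width: 0.06
```

```bash
python3 go.py 0.5305 0.107 0.101
```

```text
13.2167 [0.5336 0.1097 0.1046] [ 0.693  0.721  0.006 -0.001] [ 0.4 -2.2 -1.1] 0.06 [-0.67  0.64  0.61  1.97 -0.58  0.7   0.34]
shift units [-0.07 -0.08  0.09] tool-y deg 2.2 z axis [ 0.007  0.011 -1.   ] level rotvec units [ 0.07 -0.1  -0.  ]
```

>>> play_rows([
  [-0.07,-0.08,0.1,0.07,-0.1,0.95,-0.4],
  [0,0,0.02,0,0,0.95,-0.4],
  [0,0,0.02,0,0,0.95,-0.4],
  [0,0,0.02,0,0,0.95,-0.4],
  [0,0,0.02,0,0,0.95,-0.4],
  [0,0,0.02,0,0,0.95,-0.4],
  [0,0,0.02,0,0,0.95,-0.4],
  [0,0,0.02,0,0,0.95,-0.4],
])

```text
time_s: 13.88
position: [0.5327, 0.113, 0.1057]
tcp_rot: [0.928, 0.373, 0.006, -0.008]
wrist_force: [-1.2, -1.1, -0.3]
grip_width: 0.0593
```

```bash
python3 go.py 0.5305 0.107 0.101
```

```text
13.8833 [0.5327 0.113  0.1057] [ 0.928  0.373  0.006 -0.008] [-1.2 -1.1 -0.3] 0.0593 [-0.8   0.72  0.85  1.98 -0.79  0.8  -0.29]
shift units [-0.14  0.07  0.11] tool-y deg -46.2 z axis [ 0.005  0.018 -1.   ] level rotvec units [-0.09 -0.16  0.  ]
```

>>> play_rows([
  [-0.14,0.07,0.11,-0.09,-0.16,0.9,-0.4],
  [0,0,0.02,0,0,0.9,-0.4],
  [0,0,0.02,0,0,0.9,-0.4],
  [0,0,0.02,0,0,0.9,-0.4],
  [0,0,0,0,0,-0.9,-0.4],
  [0,0,-0.8,0,0,0,-0.4],
  [0,0,-0.8,0,0,-0.3,-0.4],
  [0,0,-0.2,0,0,-1,-0.4],
])

```text
time_s: 14.55
position: [0.5305, 0.1155, 0.1798]
tcp_rot: [0.957, 0.291, 0.001, -0.01]
wrist_force: [0.1, 0.0, -0.1]
grip_width: 0.06
```

```bash
python3 go.py 0.5305 0.107 0.18; python3 wing.py
```

```text
14.55 [0.5305 0.1155 0.1798] [ 0.957  0.291  0.001 -0.01 ] [ 0.1  0.  -0.1] 0.06 [-0.89  0.66  1.    1.9  -0.7   0.98 -0.54]
shift units [-0.12  0.18 -0.01] tool-y deg -56.1 z axis [-0.004  0.019 -1.   ] level rotvec units [-0.17 -0.07  0.  ]
wing n 2607 mean [0.5329 0.1081 0.1029] line deg 84.1 sd [0.0038 0.0227] ((0.5317040085792542, 0.10640130192041397), (0.08538871258497238, 0.021458832547068596), 74.820068359375)
hub z 0.10148366229286925
```

>>> play_rows([
  [-0.12,0.18,0,-0.17,-0.07,-1,-0.4],
  [0,0,0,0,0,-1,-0.4],
  [0,0,0,0,0,-1,-0.4],
  [0,0,0,0,0,-1,-0.4],
  [0,0,0,0,0,-1,-0.4],
  [0,0,0,0,0,-1,-0.4],
  [0,0,0,0,0,-1,-0.4],
  [0,0,0,0,0,-1,-0.4],
])

```text
time_s: 15.27
position: [0.532, 0.1143, 0.1892]
tcp_rot: [0.743, 0.669, 0.01, -0.004]
wrist_force: [0.5, -0.3, -0.2]
grip_width: 0.0599
```

>>> play_rows([
  [0,0,0,0,0,-1,-0.4],
  [0,0,0,0,0,-1,-0.4],
  [0,0,0,0,0,-1,-0.4],
  [0,0,0,0,0,-1,-0.4],
  [0,0,0,0,0,-1,-0.4],
  [0,0,0,0,0,-1,-0.4],
  [0,0,0,0,0,-1,-0.4],
  [0,0,0,0,0,-1,-0.4],
])

```text
time_s: 15.93
position: [0.5312, 0.1201, 0.1967]
tcp_rot: [0.395, 0.919, 0.018, -0.002]
wrist_force: [0.4, 0.4, 0.5]
grip_width: 0.0595
```

```bash
python3 go.py 0.5305 0.107 0.18
```

```text
15.9333 [0.5312 0.1201 0.1967] [ 0.395  0.919  0.018 -0.002] [0.4 0.4 0.5] 0.0595 [-0.62  0.47  0.5   1.88 -0.34  0.85  0.81]
shift units [-0.23 -0.25  0.41] tool-y deg 43.5 z axis [ 0.011  0.035 -0.999] level rotvec units [ 0.31 -0.18  0.  ]
```

>>> play_rows([
  [-0.23,-0.25,0.3,0.31,-0.18,-0.9,-0.4],
  [0,0,0,0,0,-1,-0.4],
  [0,0,0,0,0,-1,-0.4],
  [0,0,0,0,0,-1,-0.4],
  [0,0,0,0,0,-1,-0.4],
  [0,0,0,0,0,-1,-0.4],
  [0,0,0,0,0,-1,-0.4],
  [0,0,0,0,0,-1,-0.4],
])

```text
time_s: 16.6
position: [0.5296, 0.1106, 0.1911]
tcp_rot: [-0.02, 1.0, 0.004, 0.001]
wrist_force: [-1.2, -0.3, -0.2]
grip_width: 0.06
```

>>> play_rows([
  [0,0,0,0,0,-1,-0.4],
  [0,0,0,0,0,-1,-0.4],
  [0,0,0,0,0,-1,-0.4],
  [0,0,0,0,0,-1,-0.4],
  [0,0,0,0,0,-1,-0.4],
  [0,0,0,0,0,-1,-0.4],
  [0,0,0,0,0,0,-0.4],
])

```text
time_s: 17.18
position: [0.5286, 0.113, 0.1977]
tcp_rot: [-0.338, 0.941, 0.006, 0.004]
wrist_force: [-0.2, -1.0, -1.3]
grip_width: 0.0598
```

```bash
python3 go.py 0.5305 0.107 0.101;python3 wing.py
```

```text
17.1833 [0.5286 0.113  0.1977] [-0.338  0.941  0.006  0.004] [-0.2 -1.  -1.3] 0.0598 [-0.34  0.43  0.08  1.87 -0.06  0.84  2.03]
shift units [ 0.09 -0.17  2.42] tool-y deg 129.5 z axis [ 0.004  0.015 -1.   ] level rotvec units [0.09 0.12 0.  ]
wing n 2255 mean [0.529  0.1035 0.103 ] line deg 84.4 sd [0.0038 0.0225] ((0.5302464962005615, 0.10572855174541473), (0.02107732743024826, 0.08689645677804947), 4.3522868156433105)
hub z 0.10157347373040657
```

>>> play_rows([
  [0.09,-0.17,0.5,0.09,0.12,0,-0.4],
  [0,0,0.8,0,0,0,-0.4],
  [0,0,0,0,0,0,-0.4],
])

```text
time_s: 17.48
position: [0.5317, 0.1064, 0.1476]
tcp_rot: [-0.328, 0.945, 0.0, 0.003]
wrist_force: [-0.3, 0.3, -0.7]
grip_width: 0.0597
```

```bash
python3 go.py 0.5305 0.107 0.1
```

```text
17.4833 [0.5317 0.1064 0.1476] [-0.328  0.945  0.     0.003] [-0.3  0.3 -0.7] 0.0597 [-0.34  0.5   0.08  1.92 -0.06  0.72  2.02]
shift units [0.02 0.03 1.19] tool-y deg 128.3 z axis [ 0.005  0.002 -1.   ] level rotvec units [-0.01  0.05 -0.  ]
```

>>> play_rows([
  [0.02,0.03,0.5,0,0.05,0,-0.4],
  [0,0,0.5,0,0,0,-0.4],
  [0,0.03,0.15,0,0,0,-0.4],
  [0,0,0.03,0,0,0.9,-0.4],
  [0,0,0.03,0,0,0.9,-0.4],
  [0,0,0.03,0,0,0.9,-0.4],
  [0,0,0.03,0,0,0.9,-0.4],
  [0,0,0.03,0,0,0.9,-0.4],
])

```text
time_s: 18.15
position: [0.5315, 0.1095, 0.1029]
tcp_rot: [-0.076, 0.997, 0.001, 0.001]
wrist_force: [1.0, -0.8, -0.4]
grip_width: 0.0598
```

```bash
python3 go.py 0.5305 0.107 0.1
```

```text
18.15 [0.5315 0.1095 0.1029] [-0.076  0.997  0.001  0.001] [ 1.  -0.8 -0.4] 0.0598 [-0.44  0.57  0.22  1.96 -0.21  0.62  1.64]
shift units [ 0.04 -0.06  0.07] tool-y deg 98.7 z axis [ 0.002  0.002 -1.   ] level rotvec units [0.01 0.02 0.  ]
```

>>> play_rows([
  [0.04,-0.06,0.08,0,0.02,0.95,-0.4],
  [0,0,0.03,0,0,0.95,-0.4],
  [0,0,0.03,0,0,0.95,-0.4],
  [0,0,0.03,0,0,0.95,-0.4],
  [0,0,0.03,0,0,0.95,-0.4],
  [0,0,0.03,0,0,0.95,-0.4],
  [0,0,0.03,0,0,0.95,-0.4],
  [0,0,0.03,0,0,0.95,-0.4],
])

```text
time_s: 18.82
position: [0.5343, 0.1102, 0.1039]
tcp_rot: [0.345, 0.938, 0.007, 0.002]
wrist_force: [-0.2, -2.2, -1.3]
grip_width: 0.0604
```

```bash
python3 go.py 0.5305 0.107 0.1
```

```text
18.8167 [0.5343 0.1102 0.1039] [0.345 0.938 0.007 0.002] [-0.2 -2.2 -1.3] 0.0604 [-0.59  0.61  0.47  1.97 -0.45  0.66  1.04]
shift units [ 0.02 -0.13  0.1 ] tool-y deg 49.6 z axis [ 0.008  0.011 -1.   ] level rotvec units [ 0.13 -0.01 -0.  ]
```

>>> play_rows([
  [0.02,-0.13,0.1,0.13,0,0.8,-0.4],
  [0,0,0.03,0,0,0.8,-0.4],
  [0,0,0.03,0,0,0.6,-0.4],
  [0,0,0,0,0,0.4,-0.4],
  [0,0,0,0,0,0.4,-0.4],
])

```text
time_s: 19.23
position: [0.5325, 0.1096, 0.1048]
tcp_rot: [0.502, 0.865, 0.005, -0.001]
wrist_force: [-0.6, -2.4, -0.9]
grip_width: 0.0596
```

```bash
python3 go.py 0.5305 0.107 0.1; python3 -c "
from h import *
print(r.get_state()['moment'])"
```

```text
19.2333 [0.5325 0.1096 0.1048] [ 0.502  0.865  0.005 -0.001] [-0.6 -2.4 -0.9] 0.0596 [-0.65  0.63  0.57  1.97 -0.54  0.69  0.78]
shift units [-0.03 -0.08  0.12] tool-y deg 29.7 z axis [ 0.003  0.009 -1.   ] level rotvec units [ 0.07 -0.06 -0.  ]
[-0.41013267 -0.07697277 -0.00073359]
```

>>> play_rows([
  [0,-0.05,0.1,0.07,-0.06,0.4,-0.4],
  [0,0,0,0,0,0.4,-0.4],
  [0,0,0,0,0,0.4,-0.4],
])

```text
time_s: 19.48
position: [0.5323, 0.1075, 0.1052]
tcp_rot: [0.562, 0.827, 0.001, 0.001]
wrist_force: [0.4, -7.7, -16.0]
grip_width: 0.0599
```

```bash
python3 go.py 0.5305 0.107 0.1; python3 - <<'E'
from h import *
print(r.get_state()['moment'])
cv2.imwrite("pics/k.png",r.capture("wrist")["color"][...,::-1])
E
```

```text
19.4833 [0.5323 0.1075 0.1052] [0.562 0.827 0.001 0.001] [  0.4  -7.7 -16. ] 0.0599 [-0.68  0.64  0.62  1.97 -0.57  0.7   0.68]
shift units [ 0.   -0.05  0.13] tool-y deg 21.7 z axis [ 0.003  0.001 -1.   ] level rotvec units [ 0.03 -0.   -0.  ]
[-1.39245024 -0.45091003  0.67430585]
```

View pics/k.png

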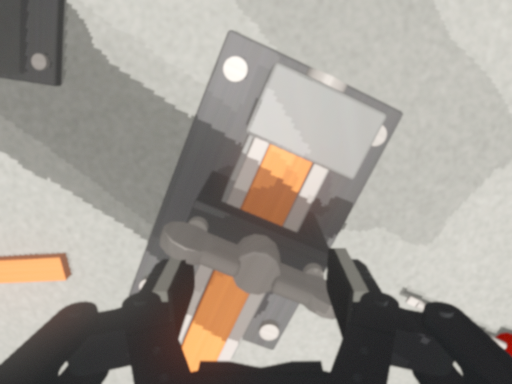

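The wings now lie along the bridge, and the 0.67 N m moment says the screw is on its stop. I'll back off, lift and check.

>>> play_rows([
  [0,0,0,0,0,-0.8,-0.4],
  [0,0,0,0,0,-0.5,-0.4],
  [0,0,-0.6,0,0,0,-0.4],
  [0,0,-1,0,0,0,-0.4],
  [0,0,-1,0,0,0,-0.4],
  [0,0,0,0,0,0,-0.4],
  [0,0,0,0,0,0,-0.4],
])

```text
time_s: 20.12
position: [0.5318, 0.1106, 0.222]
tcp_rot: [0.51, 0.86, 0.005, -0.002]
wrist_force: [-0.2, 0.5, -0.8]
grip_width: 0.0599
```

```bash
python3 go.py 0.5305 0.107 0.2; python3 - <<'E'
from wing import *
c=wing();P=cloud(c);C=c["color"].astype(int);z=P[...,2]
k=(C[...,0]-C[...,2]>60)&(z>.04)&(z<.065)&(abs(P[...,0]-.53)<.03)
q=P[k];print("bar",cv2.minAreaRect(q[:,:2].astype(np.float32)),np.median(q[:,2]),q[:,1].min(),q[:,1].max())
b=(z>.068)&(z<.08)&(P[...,1]>.14)&(P[...,1]<.21)&(abs(P[...,0]-.533)<.04);q=P[b];print("block",cv2.minAreaRect(q[:,:2].astype(np.float32)))
cv2.imwrite("pics/l.png",c["color"][...,::-1])
E
```

```text
20.1167 [0.5318 0.1106 0.222 ] [ 0.51   0.86   0.005 -0.002] [-0.2  0.5 -0.8] 0.0599 [-0.75  0.49  0.72  1.84 -0.41  0.95  0.64]
shift units [-0.07 -0.08  0.55] tool-y deg 28.7 z axis [ 0.002  0.012 -1.   ] level rotvec units [ 0.07 -0.09  0.  ]
wing n 1831 mean [0.5293 0.1077 0.1022] line deg 177.9 sd [0.0038 0.0226] ((0.5304796099662781, 0.10674060881137848), (0.02123130112886429, 0.08532685786485672), 77.92353820800781)
hub z 0.10070763965465288
bar ((0.5309752225875854, 0.06996378302574158), (0.16986696422100067, 0.027023280039429665), 88.66972351074219) 0.052695220088424644 -0.015100422325898921 0.15505451812334692
block ((0.53335040807724, 0.17272315919399261), (0.03386469557881355, 0.056382082402706146), 88.04505157470703)
```

View pics/l.png

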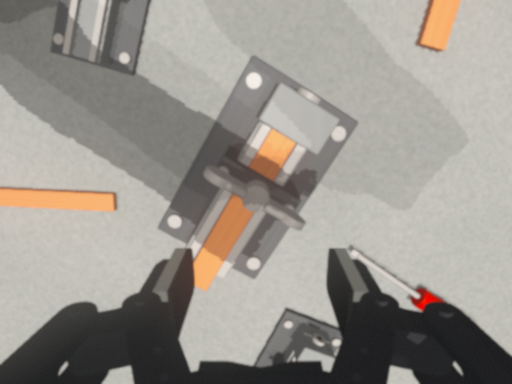

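```bash
python3 -c "
from h import *
st(); print(r.sign_off())"
```

```text
20.1667 [0.5325 0.1103 0.2224] [ 0.51   0.86   0.006 -0.001] [ 1.2 -0.5  1. ] 0.0598 [-0.75  0.49  0.72  1.84 -0.41  0.95  0.65]
the job is handed in; nothing more can be done
None
```

The bar is home against the bush block and the wing screw is wound tight. I handed the job in at 20.2 s; the sign-off gives no verdict.

- **Bar:** I pushed it in from its rear end with the shut fingertips until about 14 N built up against the block. At that point the screw was still about 6.8 rad loose. In the last check its centre was 102.8 mm from the block's centre, against a nominal 102 mm. It lay flat with its top at 52.7 mm, and its measured direction was within about 1° of the jig's.
- **Screw:** I turned it clockwise in three strokes with the open fingers on either side of the hub. At the stop the moment rose to 0.67 N m. The wings then lay at 177.9°, against a jig yaw of about -2.2° (177.8° as a line), so the screw is within measuring error of zero. The hub top had sunk to 100.7 mm, against 100 mm when tight.
- **Robot and surroundings:** The gripper ended clear of everything at a height of 0.22 m. The arm never worked near the offcut, sleeve or screwdriver. The offcut and screwdriver looked undisturbed in the last pictures, but I did not re-measure them, and the sleeve was out of view.

The tool drifted by up to about 13 mm sideways while rewinding above the screw and about 6 mm during the strokes. I corrected this as I went, and no check failed.

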